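# Hold the large spring clip open astride the document board

### The job

The large spring clip is parked on the far wall of the small-parts tray. Squeeze its two handles together so that its jaws spread, lift it off the tray, and lower it astride the middle of the top edge of the upright document board: square to the edge, jaws spread fully open with one on each side, both lips at least a centimetre below the edge, and nothing of the clip touching the board. Finish while holding it there, squeezed wide open in mid-air, so that I can slip the order sheet in; do not let go of it on the way, bump the board hard or disturb the jar, the tape measure and the stapler that stand between them.

Things in the scene. Friction and masses are not known exactly. Their poses are not given: they have to be found in the camera images.
- clip_grip (a point): Where to squeeze the large bare-steel spring clip (80 g, the only big clip; coil hinge, two handles above, two 60 mm wide jaws below): midway between the handles, 26 mm above the hinge axis. x along the hinge and the tray wall, y from handle to handle, z up. Belongs to the +y half of the clip and tilts with it, up to 0.35 rad, as it is squeezed.
- clip: The clip's +y half; origin mid-hinge on the hinge axis, 67 mm above the worktop when parked (10 mm thick coil barrel resting on the tray wall); axes as above. Handles: flat plates 30 mm wide along x, tops 36 mm above the hinge axis. Parked they form a V, 55 mm over the outsides at the top, 28 mm at the foot; fully squeezed they are parallel, 28 mm over the outsides, tops 42 mm above the hinge.
- clip_jaw (a joint): Opening of the clip, the angle between its halves (each turns half of it): 0 while pinching the 4 mm tray wall, 0.70 rad fully open with handles parallel, where a stop is met; -0.10 shut on nothing. A spring closes it: squeezing starts at 4 to 5 N on each handle, the stop needs 8 to 11 N; grip with 15 N or more (40 N does no harm).
- lip_a (a point): Middle of the lip (lower end of the jaw, a 5 mm thick bead 60 mm long) on the clip's +y half. Lips are 36 mm below the hinge axis when parked, 33 mm below it when fully open and then 28 mm apart inside, 38 mm over the outsides.
- lip_b (a point): Middle of the lip on the other half of the clip, like lip_a.
- tray: Fixed small-parts tray of grey sheet metal, open on top, 104 mm (its x) by 190 mm (its y) and 62 mm high with 4 mm walls, spare bits inside lie below the rim. Origin at the middle of its underside. The clip sits on the wall on its +x side (the far wall from the robot), anywhere along the middle 90 mm of it; its mid-plane is 50 mm from the tray's origin.
- board: Fixed document board: upright brown hardboard panel, 210 mm wide (its y), 4 mm thick (its x), standing in an aluminium foot 226 x 74 mm. Origin at the middle of the underside of the foot; the top edge is 120 mm above the worktop.
- board_top (a point): Middle of the board's top edge; x is the normal of the panel, y runs along the edge, z up.
- jar_mid (a point): Middle of a white sample jar with screw lid, 48 mm across, 66 mm high, standing loose in the middle of the worktop: leave alone (others at the back are fixed).
- tape_measure_mid (a point): Middle of a blue pocket tape measure, 74 x 36 mm, 63 mm high, standing loose in the middle of the worktop: leave alone (others at the back are fixed).
- stapler_mid (a point): Middle of a blue stapler, 124 x 32 mm, 36 mm high, lying loose in the middle of the worktop: leave alone.
Not all that is in view belongs to the job. What is shaped like the clip but green or pink is not meant.

How it is judged:
By the outcome, as a careful person would: the job done as asked, in the order asked, and still so for the second after the job is handed in, while the arm keeps its last pose, push and grip.
It also fails if it takes over 42 s, if anything falls off the work surface, if the arm or the gripper's body presses on something with over 40 N, if the wrist force passes 120 N, or if a joint passes its speed limit or range.

### The arm

A 6-joint arm with a two-finger parallel gripper is mounted at the origin on a cart in front of the work surface, level with it; the furniture and walls round the work are solid. World frame = base frame: x ahead of the robot, y to its left, z up, the work surface at z = 0. Lengths are in m, angles in rad, forces in N, time in s.
With the tool pointing down it reaches from about 0.3 to 0.85 m from the base axis. Payload 4.2 kg.
Tool frame: the origin (TCP) lies midway between the tips of the shut fingers; the grasp point (between the pads) lies r.grip_point_offset behind it (r.grip_point_offset is the distance from the TCP to the grasp point, in m); z points along the fingers, y is the line along which they close (so a half turn about z gives the same grasp; the last joint's range is limited). The gripper opens to 91 mm and grips with 3 to 60 N. Pads are 32 mm wide; open, the fingers measure 118 mm over their backs; the gripper's body (76 mm by 178 mm) begins 60 mm behind the grasp point.
Start: joints at [-1.269, 0.32, 1.565, -0, 1.257, -0.02], TCP at [0.182, -0.545, 0.214] pointing down, gripper open.
Joint ranges: [-3.11, 3.11], [-0.84, 2.01], [0.21, 2.61], [-1.34, 4.49], [0.05, 2.63], [-2.56, 2.56]. Speed limits (rad/s): [2.57, 2.57, 3.14, 3.14, 3.14, 3.14].

### API

Orientations are given as a 3x3 rotation matrix whose columns are the frame's x, y, z axes.
In Python, from rig import sensors, optics, ticket, r gives the robot as it stands.
- The arm moves only by the tool play_rows, never from a script. Its argument "series" is a list that holds one entry, the list of rows, each a list of 7 numbers: the shift along the tool's x, y, z in mm, then the turn, a rotation vector about the tool's x, y, z in degrees, then the closure, from 0 (fully open) to 1 (shut). A call has 1 to 20 rows; each row is the pose to reach, as a shift and turn from the pose commanded when the call began, along the tool's axes at that moment; what a row does not reach only later rows make up. A row lasts 1/12 s, in which the tool goes at most 41.7 mm and 7.16 degrees, less where a joint would pass 70% of its speed; a pose out of reach is approached as far as the arm can. A call with a gripper value outside its range is refused whole. The fingers move at their own pace and stop on an object; "force" is the grip in N (left out, the last holds). Time passes only in rows, so rows that repeat a pose let the fingers close. It gives the time, the measured TCP pose, the force, the opening and the grip force at its end, in the units of the state.
- sensors.get_obs(): the state, without advancing time (a new reading comes with each control period).
- optics.capture(name): name is "side" or "top" or "wrist"; returns the picture (480x640x3 uint8, red, green, blue); there is no depth.
- optics.calibration(name): a dict with "camera_matrix" (3x3 intrinsics, pixels), "xyz" and "orientation" of the camera in the world; the wrist camera has in their place "mount" (4x4, takes a point from camera to tool coordinates, whose origin is the TCP and whose axes are the flange's). Camera axes: x right, y down, z forward; pixel columns grow to the right and rows downward; lengths in m; the calibration is good to about 2 mm. A picture is of the moment at which its call begins: read the wrist's pose just before it. calibration takes no time and is no camera call.
- ticket.hand_in(): hands the job in; it is judged then, once.
The state is a dict: "time": time; "qpos": joint angles; "joint_vel": joint speeds; "joint_torque": joint torques, N m; "position": TCP position; "ee_rot": TCP orientation; "contact_force": force on the tool from outside, world axes, zero at the start; "wrist_torque": the same for the moment, N m; "gripper_width": finger opening in m; "grasp_force": force on a finger pad.
Only numpy, scipy, OpenCV 4.12 (cv2) and the standard library are available. Lean on these libraries where they do the work, as an engineer would, in place of code of your own. Each camera call takes 0.05 s, during which the arm holds its last target. There are 200 camera calls.

## Working session

There is one attempt and no reset: what is moved stays moved. The work goes in short steps, Python scripts to look and compute and a tool call to move; the robot and the scene stay as the last step left them, time stands still between calls to the robot, and variables do not carry over. Pictures are saved under pics/ and viewed, at most 10 in all, crops included, and the job is handed in when it is done.

Besides the shell and the picture viewer there is one more tool, called by a JSON object that holds its "api" and its "payload". play_rows: Moves the arm, as the interface text tells. Its arguments: {"type":"object","properties":{"series":{"type":"array","items":{"type":"array","items":{"type":"array","items":{"type":"number"}}}},"force":{"type":"number"}},"required":["series"]}

```bash
mkdir -p pics; ls; python3 - <<'E'
from rig import sensors, optics, ticket, r
import cv2,numpy as np
np.set_printoptions(precision=4,suppress=True)
print(r.grip_point_offset)
for n in("top","side"):
    im=optics.capture(n);cv2.imwrite(f"pics/{n}0.png",im[:,:,::-1]);print(n,optics.calibration(n))
print(optics.calibration("wrist"))
o=sensors.get_obs();print(o)
E
```

```text
pics
0.0188
top {'camera_matrix': array([[518.4908,   0.    , 322.1111],
       [  0.    , 518.4908, 237.8917],
       [  0.    ,   0.    ,   1.    ]]), 'xyz': array([0.314 , 0.0373, 1.3396]), 'orientation': array([[ 0.0015, -0.9872,  0.1597],
       [-0.9998, -0.0043, -0.0169],
       [ 0.0174, -0.1596, -0.987 ]])}
side {'camera_matrix': array([[548.966 ,   0.    , 319.6446],
       [  0.    , 548.966 , 244.5966],
       [  0.    ,   0.    ,   1.    ]]), 'xyz': array([ 0.8254, -0.7761,  0.7636]), 'orientation': array([[ 0.9387,  0.2005, -0.2804],
       [ 0.3446, -0.5674,  0.7479],
       [-0.0092, -0.7987, -0.6017]])}
{'camera_matrix': array([[424.6158,   0.    , 321.5105],
       [  0.    , 424.6158, 239.7811],
       [  0.    ,   0.    ,   1.    ]]), 'mount': array([[ 0.0003, -0.9597, -0.281 ,  0.0786],
       [ 1.    ,  0.0002,  0.0003,  0.0003],
       [-0.0002, -0.281 ,  0.9597, -0.1706],
       [ 0.    ,  0.    ,  0.    ,  1.    ]])}
{'time': 0.1, 'qpos': array([-1.269 ,  0.3202,  1.5655, -0.    ,  1.2574, -0.02  ]), 'joint_vel': array([-0.0001, -0.001 , -0.0026,  0.0002, -0.0015, -0.0003]), 'joint_torque': array([ -0.    , -41.3335, -23.2511,   0.0728,   0.0423,  -0.0001]), 'position': array([ 0.1817, -0.5451,  0.2132]), 'ee_rot': array([[ 0.9487,  0.3163, -0.0005],
       [ 0.3163, -0.9487,  0.0015],
       [ 0.    , -0.0015, -1.    ]]), 'contact_force': array([-0.1488,  0.0893, -0.1391]), 'wrist_torque': array([-0.0373, -0.0491, -0.0545]), 'grasp_force': 0.0, 'gripper_width': 0.0912932679459116}
```

View pics/top0.png

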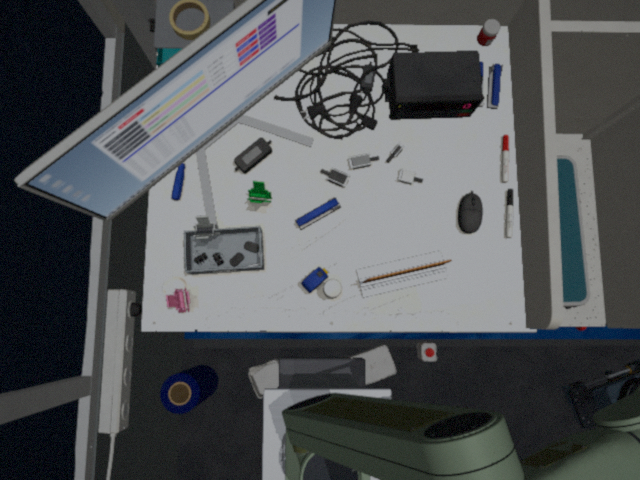

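View pics/side0.png

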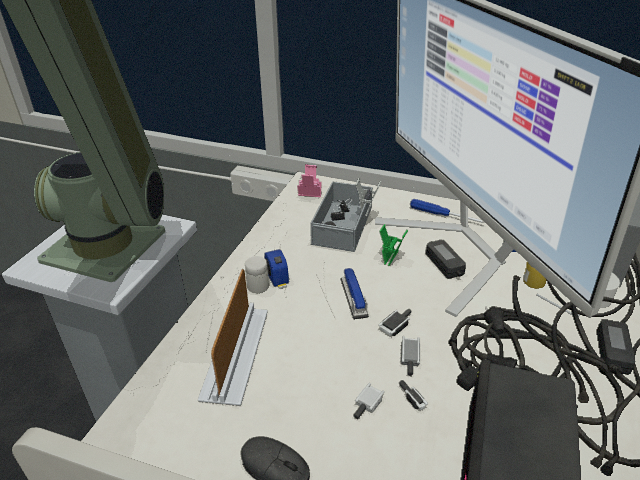

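The top view shows the grey tray at about (224,250) and a bare-steel clip on its far wall at (204,225). The board is at (405,272), the jar at (331,288), the tape measure at (314,279) and the stapler at (318,213).

Three things are clip-shaped: green at (259,192), pink at (178,300) and bare steel at (204,225) in the top view, (365,190) in the side view. The steel one on the tray's far wall fits the description. I'll confirm it in one crop and measure.

```bash
cat > h.py <<'E'
import numpy as np,cv2
from rig import sensors,optics,r
np.set_printoptions(precision=4,suppress=True)
def cam(n,obs=None):
    c=optics.calibration(n);K=c["camera_matrix"]
    if n=="wrist":
        M=c["mount"];R=obs["ee_rot"];return K,R@M[:3,:3],obs["position"]+R@M[:3,3]
    return K,c["orientation"],c["xyz"]
def rays(c,uv):
    K,R,p=c;uv=np.atleast_2d(uv).astype(float)
    d=np.c_[uv,np.ones(len(uv))]@np.linalg.inv(K).T@R.T
    return p,d
def onz(c,uv,z):
    p,d=rays(c,uv);return p+d*((z-p[2])/d[:,2])[:,None]
def proj(c,X):
    K,R,p=c;q=(np.atleast_2d(X)-p)@R@K.T;return q[:,:2]/q[:,2:]
E
python3 - <<'E'
from h import *
t=cv2.imread("pics/top0.png");s=cv2.imread("pics/side0.png")
a=cv2.resize(t[205:300,160:280],None,fx=5,fy=5,interpolation=2)
b=cv2.resize(s[165:260,300:420],None,fx=5,fy=5,interpolation=2)
b2=cv2.resize(t[235:305,290:470],None,fx=4.4,fy=4.4,interpolation=2)
cv2.imwrite("pics/c1.png",cv2.resize(np.hstack([a,b]),(800,317)))
c=cam("top")
for n,uv,z in [("tray",[(187,231),(263,228),(264,270),(187,274)],.062),("jar",[(332,288)],.066),("tape",[(315,279)],.063),("stapler",[(302,225),(338,201)],.036)]:
    print(n,onz(c,uv,z))
for n,im in(("top",t),("side",s)):
    h=cv2.cvtColor(im,cv2.COLOR_BGR2HSV)
    m=cv2.inRange(h,(3,90,40),(20,255,220))
    k,l,st,ce=cv2.connectedComponentsWithStats(m)
    for i in range(1,k):
        if st[i,4]>60:
            cn=cv2.findContours((l==i).astype(np.uint8),0,2)[0][0]
            print(n,st[i],cv2.boxPoints(cv2.minAreaRect(cn)),cv2.approxPolyDP(cn,4,True)[:,0].tolist())
E
```

```text
tray [[0.5366 0.3519 0.062 ]
 [0.5451 0.1631 0.062 ]
 [0.4398 0.1586 0.062 ]
 [0.4293 0.3473 0.062 ]]
jar [[ 0.3957 -0.009   0.066 ]]
tape [[0.4179 0.0327 0.063 ]]
stapler [[ 0.558   0.0664  0.036 ]
 [ 0.6214 -0.0259  0.036 ]]
top [172   1  32  21 135] [[167.9299   7.1966]
 [198.101   -3.2072]
 [203.      11.    ]
 [172.8289  21.4038]] [[203, 11], [196, 3], [183, 2], [175, 7], [172, 19], [186, 6], [198, 5]]
top [366 260  85  22 194] [[365.5056 278.8425]
 [449.8866 259.5052]
 [450.4128 261.8012]
 [366.0318 281.1386]] [[450, 260], [366, 281]]
top [169 382  22  22 348] [[169. 403.]
 [169. 382.]
 [190. 382.]
 [190. 403.]] [[178, 382], [169, 396], [183, 403], [189, 388]]
side [ 211  269   38  126 1891] [[199.0347 387.4361]
 [238.3654 267.8051]
 [258.3925 274.3893]
 [219.0618 394.0203]] [[242, 269], [211, 353], [219, 394], [248, 306]]
```

View pics/c1.png

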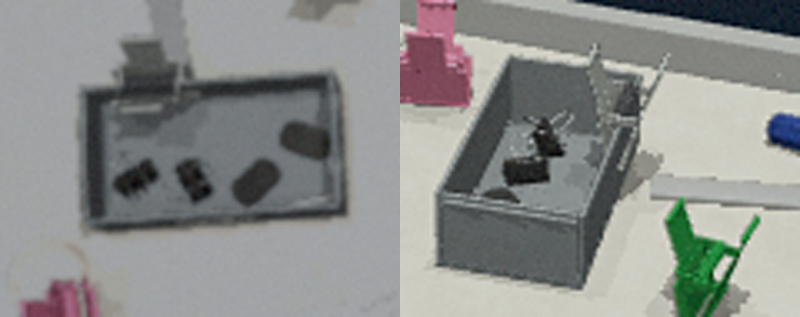

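The crop confirms the bare-steel clip on the far wall, with its handles in a V above the rim. Next are the monitor clearance and the board's top edge.

```bash
python3 - <<'E'
from h import *
ct,cs=cam("top"),cam("side")
def tri(a,b):
    P=lambda c:c[0]@np.c_[c[1].T,-c[1].T@c[2]]
    X=cv2.triangulatePoints(P(ct),P(cs),np.array(a,float).reshape(2,1),np.array(b,float).reshape(2,1));return (X[:3]/X[3]).ravel()
print("monitor",tri((105,215),(397,133)),tri((333,40),(597,310)))
print("clip hinge",onz(ct,[(204,229)],.067))
# board brown in side: upper edge line corners
print("board",onz(cs,[(242,269),(211,353)],.12), onz(ct,[(450,260),(366,281)],.12))
im=cv2.imread("pics/side0.png")[250:410,180:290]
im2=cv2.imread("pics/top0.png")[245:300,340:460]
cv2.imwrite("pics/c2.png",np.hstack([cv2.resize(im,(360,524),interpolation=2),cv2.copyMakeBorder(cv2.resize(im2,(440,202),interpolation=2),0,322,0,0,0)]))
E
```

```text
monitor [0.5582 0.5263 0.1353] [ 1.0184 -0.0094  0.1315]
clip hinge [[0.5409 0.3089 0.067 ]]
board [[ 0.4163 -0.094   0.12  ]
 [ 0.463  -0.2939  0.12  ]] [[ 0.4593 -0.2878  0.12  ]
 [ 0.4089 -0.0872  0.12  ]]
```

View pics/c2.png

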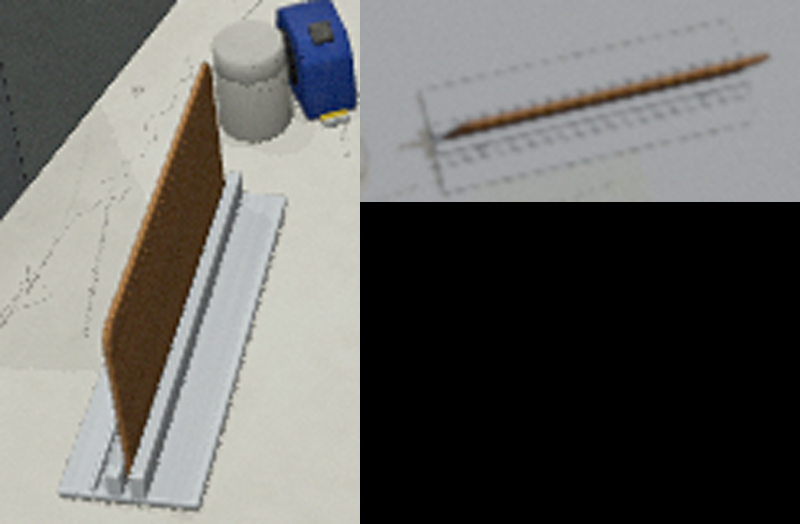

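Board top edge runs from about (0.412,-0.090) to (0.461,-0.291), yaw about 0.24. The monitor's lower edge is about 15 cm from the clip, so there is room. Next I compute the hover move.

```bash
cat >> h.py <<'E'
from scipy.spatial.transform import Rotation as Ro
def row(p,yaw):
    "tool row from the present pose to TCP p, tool down, finger line (tool y) at world angle yaw"
    o=sensors.get_obs();R=o["ee_rot"]
    y=np.array([np.cos(yaw),np.sin(yaw),0]);z=np.array([0,0,-1.]);T=np.c_[np.cross(y,z),y,z]
    return np.r_[R.T@(np.array(p)-o["position"])*1000,np.degrees(Ro.from_matrix(R.T@T).as_rotvec())].round(2)
E
python3 -c "
from h import *
print(row([.535,.309,.19],.05))"
```

```text
[ 605.27 -698.46   24.29   -0.08   -0.06  -74.43]
```

{"api": "play_rows", "payload": {"series": [[[30,-35,0,0,0,-4,0],[60,-70,0,0,0,-8,0],[90,-105,0,0,0,-12,0],[120,-140,0,0,0,-16,0],[150,-175,0,0,0,-20,0],[180,-210,0,0,0,-24,0],[210,-245,0,0,0,-28,0],[240,-280,0,0,0,-32,0],[270,-315,0,0,0,-36,0],[300,-350,0,0,0,-40,0],[330,-385,0,0,0,-44,0],[360,-420,0,0,0,-48,0],[390,-455,0,0,0,-52,0],[420,-490,0,0,0,-56,0],[450,-525,0,0,0,-60,0],[480,-560,5,0,0,-64,0],[510,-595,10,0,0,-68,0],[540,-625,15,0,0,-72,0],[570,-660,20,0,0,-74.4,0],[590,-680,24,0,0,-74.4,0]]]}}

```text
time: 1.77
position: [0.499, 0.2265, 0.1967]
ee_rot: [[-0.052, 0.999, -0.0], [0.999, 0.052, -0.0], [-0.0, -0.0, -1.0]]
contact_force: [-0.1, 0.4, 0.1]
gripper_width: 0.0912
grasp_force: 0.0
```

```bash
python3 -c "
from h import *
o=sensors.get_obs();print(o['time'],o['position'],o['qpos'],np.abs(o['joint_vel']).max(),row([.535,.309,.19],.05))"
```

```text
1.7667 [0.499  0.2265 0.1967] [ 0.4053  0.2893  1.6539 -0.0003  1.199   0.3536] 0.7228345401344922 [80.51 40.23  6.62 -0.03  0.02  0.1 ]
```

{"api": "play_rows", "payload": {"series": [[[0,0,0,0,0,0,0],[0,0,0,0,0,0,0]]]}}

```text
time: 1.93
position: [0.4988, 0.2257, 0.1958]
ee_rot: [[-0.052, 0.999, -0.002], [0.999, 0.052, -0.001], [-0.001, -0.002, -1.0]]
contact_force: [-0.0, -0.7, -0.6]
gripper_width: 0.0914
grasp_force: 0.0
```

```bash
python3 -c "
from h import *
o=sensors.get_obs();print(o['time'],o['position'],np.abs(o['joint_vel']).max(),row([.535,.309,.19],.05))"
```

```text
1.9333 [0.4988 0.2257 0.1958] 0.04249900694100644 [81.26 40.58  5.56 -0.14  0.07  0.14]
```

Move limits had held it back; I'll finish the hover and look.

{"api": "play_rows", "payload": {"series": [[[20,10,2,0,0,0,0],[45,20,3,0,0,0,0],[65,32,4,0,0,0,0],[75,38,5,0,0,0,0],[81,40,6,0,0,0,0],[81,40,6,0,0,0,0],[81,40,6,0,0,0,0],[81,40,6,0,0,0,0]]]}}

```text
time: 2.6
position: [0.5343, 0.3059, 0.1914]
ee_rot: [[-0.049, 0.999, -0.001], [0.999, 0.049, -0.001], [-0.001, -0.001, -1.0]]
contact_force: [0.4, 0.6, -0.1]
gripper_width: 0.0908
grasp_force: 0.0
```

```bash
python3 -c "
from h import *
import pickle
o=sensors.get_obs();im=optics.capture('wrist')[:,:,::-1];cv2.imwrite('pics/w1.png',im);pickle.dump(o,open('w1.pkl','wb'))
print(o['time'],o['position'],o['ee_rot'])"
```

```text
2.6 [0.5343 0.3059 0.1914] [[-0.0486  0.9988 -0.0005]
 [ 0.9988  0.0486 -0.0008]
 [-0.0008 -0.0006 -1.    ]]
```

View pics/w1.png

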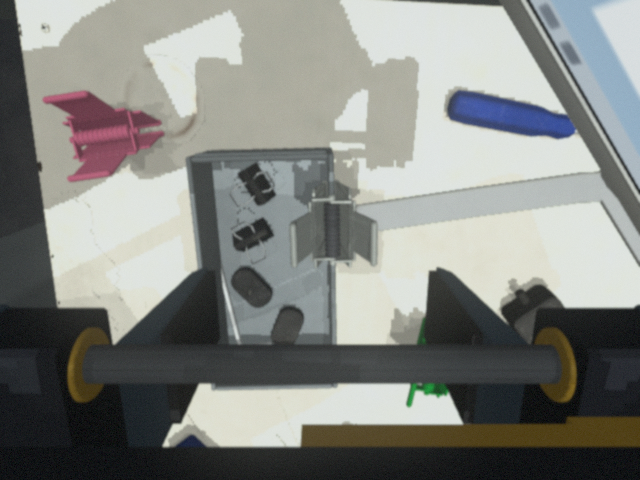

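The wrist view shows the clip on the far wall: coil around (335,228), handles' outer top edges near columns 291 and 377, rows about 217 to 266. I'll enlarge it once for exact edges.

```bash
python3 -c "
import cv2
im=cv2.imread('pics/w1.png')[180:280,270:400]
cv2.imwrite('pics/c3.png',cv2.resize(im,None,fx=6,fy=6,interpolation=2))"
```

```text
(no output)
```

View pics/c3.png

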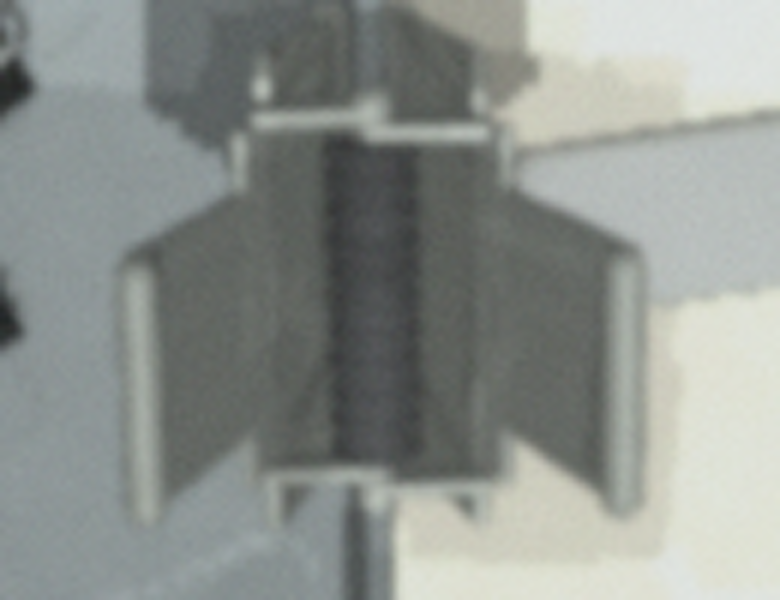

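```bash
python3 -c "
from h import *
import pickle
c=cam('wrist',pickle.load(open('w1.pkl','rb')))
uv=np.array([(120,255),(132,520),(642,250),(640,515)])/6+[270,180]-.4
X=onz(c,uv,.103);print(X);m=X.mean(0);print(m,np.linalg.norm(X[2]-X[0]),np.linalg.norm(X[1]-X[0]))
for a,b in((0,1),(2,3)):
  d=X[a]-X[b];print('yaw',np.arctan2(-d[0],d[1]))
d=(X[2]+X[3]-X[0]-X[1]);print('across',np.arctan2(d[1],d[0]))
W=onz(c,np.array([(331,151),(333,380)]),.062);print('wall',W)
print(row([m[0],m[1],.11],.04),row([m[0],m[1],.0742],.04))
"
```

```text
[[0.5127 0.3195 0.103 ]
 [0.5148 0.2901 0.103 ]
 [0.5672 0.3227 0.103 ]
 [0.5695 0.2934 0.103 ]]
[0.541  0.3064 0.103 ] 0.05459815354917888 0.02944673892585642
yaw 0.07171574663650902
yaw 0.07813873131080745
across 0.05926891882486481
wall [[0.5372 0.3613 0.062 ]
 [0.549  0.1783 0.062 ]]
[ 0.13  6.58 81.48 -0.01  0.03  0.5 ] [  0.15   6.59 117.28  -0.01   0.03   0.5 ]
```

{"api": "play_rows", "payload": {"series": [[[0.5,3,10,0,0,-0.9,0],[0.3,6.5,30,0,0,-0.9,0],[0.3,6.5,50,0,0,-0.9,0],[0.3,6.5,70,0,0,-0.9,0],[0.3,6.5,90,0,0,-0.9,0],[0.3,6.5,105,0,0,-0.9,0],[0.3,6.5,112,0,0,-0.9,0],[0.3,6.5,117,0,0,-0.9,0],[0.3,6.5,117,0,0,-0.9,0],[0.3,6.5,117,0,0,-0.9,0],[0.3,6.5,117,0,0,-0.9,0]]], "force": 30}}

```text
time: 3.57
position: [0.5421, 0.3081, 0.0753]
ee_rot: [[-0.065, 0.998, 0.002], [0.998, 0.065, 0.001], [0.001, 0.002, -1.0]]
contact_force: [-0.7, 0.2, 0.9]
gripper_width: 0.0913
grasp_force: 0.0
```

```bash
python3 -c "
from h import *
print(row([.541,.3064,.0742],.064), sensors.get_obs()['position'])"
```

```text
[-1.66 -1.19  1.09  0.12 -0.05  0.07] [0.5421 0.3081 0.0753]
```

Small correction, then close with 30 N.

{"api": "play_rows", "payload": {"series": [[[-1.6,-1.2,1,0,0,0,0],[-1.6,-1.2,1,0,0,0,0],[-1.6,-1.2,1,0,0,0,0.3],[-1.6,-1.2,1,0,0,0,0.4],[-1.6,-1.2,1,0,0,0,0.5],[-1.6,-1.2,1,0,0,0,0.6],[-1.6,-1.2,1,0,0,0,0.7],[-1.6,-1.2,1,0,0,0,0.8],[-1.6,-1.2,1,0,0,0,1],[-1.6,-1.2,1,0,0,0,1],[-1.6,-1.2,1,0,0,0,1],[-1.6,-1.2,1,0,0,0,1],[-1.6,-1.2,1,0,0,0,1],[-1.6,-1.2,1,0,0,0,1],[-1.6,-1.2,1,0,0,0,1],[-1.6,-1.2,1,0,0,0,1]]], "force": 30}}

```text
time: 4.9
position: [0.5427, 0.3071, 0.0769]
ee_rot: [[-0.065, 0.998, 0.007], [0.998, 0.065, 0.003], [0.002, 0.007, -1.0]]
contact_force: [0.0, -1.8, 15.2]
gripper_width: 0.0277
grasp_force: 30.0
```

Width is 27.7 mm, so the clip is fully squeezed. Lifting.

{"api": "play_rows", "payload": {"series": [[[-1,-1,-3,0,0,0,1],[-1,-1,-8,0,0,0,1],[-1,-1,-15,0,0,0,1],[-1,-1,-25,0,0,0,1],[-1,-1,-38,0,0,0,1],[-1,-1,-52,0,0,0,1],[-1,-1,-68,0,0,0,1],[-1,-1,-84,0,0,0,1],[-1,-1,-100,0,0,0,1],[-1,-1,-112,0,0,0,1],[-1,-1,-120,0,0,0,1],[-1,-1,-125,0,0,0,1],[-1,-1,-125,0,0,0,1],[-1,-1,-125,0,0,0,1]]]}}

```text
time: 6.07
position: [0.5391, 0.305, 0.1978]
ee_rot: [[-0.065, 0.998, -0.001], [0.998, 0.065, -0.0], [-0.0, -0.001, -1.0]]
contact_force: [0.1, -0.3, -2.2]
gripper_width: 0.0276
grasp_force: 30.0
```

```bash
python3 - <<'E'
from h import *
import pickle
o=sensors.get_obs();pickle.dump(o,open('w2.pkl','wb'))
w=optics.capture('wrist')[:,:,::-1];s=optics.capture('side')[:,:,::-1]
cs=cam('side');g=proj(cs,o['position'])[0].astype(int);print(g,o['position'],o['gripper_width'])
x,y=np.clip(g-[60,60],0,[520,360]);
a=cv2.resize(s[y:y+120,x:x+120],(400,400),interpolation=2);b=cv2.resize(w[180:360,230:410],(400,400),interpolation=2)
cv2.imwrite('pics/c4.png',np.hstack([a,b]));cv2.imwrite('pics/w2.png',w);cv2.imwrite('pics/s2.png',s)
print(row([.437-.05,-.190,.20],.24))
E
```

```text
[368 146] [0.5391 0.305  0.1978] 0.027628102801431877
[-483.88 -183.78   -2.07   -0.11    0.04  -10.01]
```

View pics/c4.png

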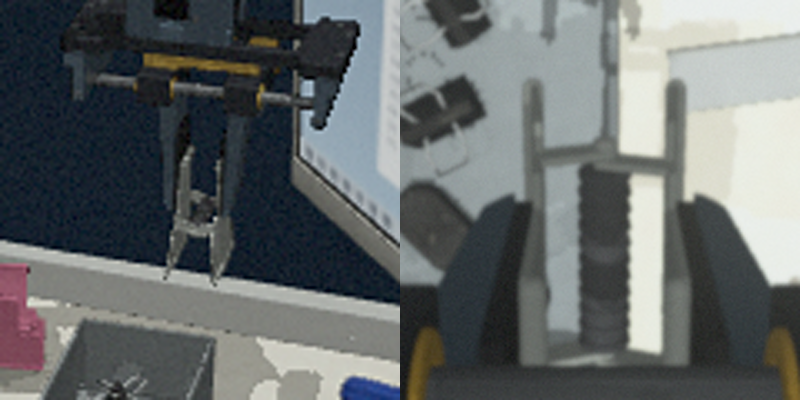

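The clip is held upright and wide open, with the coil centred between the pads. Carrying it over to the board.

{"api": "play_rows", "payload": {"series": [[[-10,-3,-10,0,0,0,1],[-30,-8,-17,0,0,-0.5,1],[-58,-16,-17,0,0,-1,1],[-88,-24,-17,0,0,-2,1],[-118,-32,-17,0,0,-2.5,1],[-148,-41,-17,0,0,-3,1],[-178,-49,-17,0,0,-4,1],[-208,-57,-17,0,0,-4.5,1],[-238,-65,-17,0,0,-5,1],[-268,-74,-17,0,0,-6,1],[-298,-82,-17,0,0,-6.5,1],[-328,-90,-17,0,0,-7,1],[-358,-98,-17,0,0,-8,1],[-388,-107,-17,0,0,-8.5,1],[-418,-115,-17,0,0,-9,1],[-445,-122,-17,0,0,-9.5,1],[-465,-128,-17,0,0,-10,1],[-479,-132,-17,0,0,-10,1],[-487,-134,-17,0,0,-10,1],[-487,-134,-17,0,0,-10,1]]]}}

```text
time: 7.83
position: [0.4367, -0.191, 0.2154]
ee_rot: [[-0.235, 0.972, -0.0], [0.972, 0.235, -0.001], [-0.0, -0.0, -1.0]]
contact_force: [0.1, 0.7, -0.3]
gripper_width: 0.0275
grasp_force: 30.0
```

{"api": "play_rows", "payload": {"series": [[[0,0,0,0,0,0,1],[0,0,0,0,0,0,1],[0,0,0,0,0,0,1],[0,0,0,0,0,0,1]]]}}

```text
time: 8.17
position: [0.4375, -0.1888, 0.2152]
ee_rot: [[-0.239, 0.971, 0.0], [0.971, 0.239, 0.0], [0.0, 0.0, -1.0]]
contact_force: [0.3, 0.3, -1.1]
gripper_width: 0.0274
grasp_force: 30.0
```

```bash
python3 - <<'E'
from h import *
import pickle
o=sensors.get_obs();pickle.dump(o,open('w3.pkl','wb'))
w=optics.capture('wrist')[:,:,::-1];s=optics.capture('side')[:,:,::-1]
cv2.imwrite('pics/w3.png',w);cv2.imwrite('pics/s3.png',s)
print(o['time'],o['position'],o['ee_rot'],o['gripper_width'],row([.437,-.190,.215],.24))
E
```

```text
8.1667 [ 0.4375 -0.1888  0.2152] [[-0.2388  0.9711  0.    ]
 [ 0.9711  0.2388  0.0001]
 [ 0.0001  0.     -1.    ]] 0.027365611740188686 [-0.83 -0.71  0.24  0.    0.    0.05]
```

View pics/w3.png

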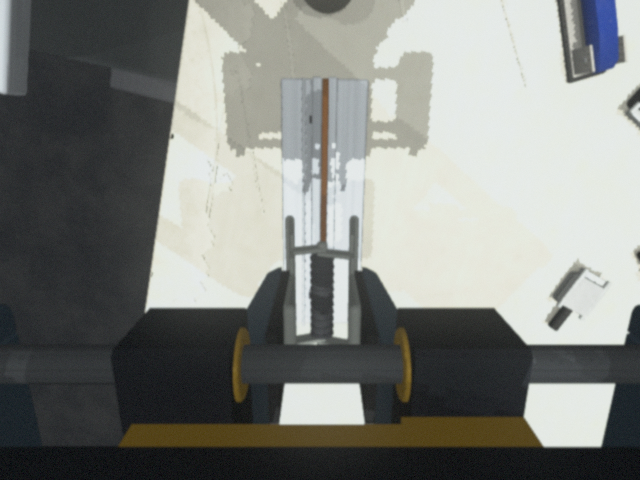

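The board's edge is the brown line at column about 325, rows 79 to 242, nearly parallel to the jaws; the lips' ends are at (290,218) and (354,218). Computing offsets.

```bash
python3 - <<'E'
from h import *
import pickle
o=pickle.load(open('w3.pkl','rb'));c=cam('wrist',o);R=o['ee_rot']
im=cv2.imread('pics/w3.png');h=cv2.cvtColor(im,cv2.COLOR_BGR2HSV)
m=cv2.inRange(h,(3,90,40),(20,255,230));m[250:]=0;m[:,:300]=0;m[:,350:]=0
v,u=np.nonzero(m);rows=np.unique(v);mid=np.array([(u[v==q].mean(),q) for q in rows if (v==q).sum()>2])
w=[(v==q).sum() for q in rows];print(rows.min(),rows.max(),np.median(w))
X=onz(c,mid,.12);T=(X-o['position'])@R*1000
p=np.polyfit(T[:,0],T[:,1],1);print('tool y at x=0',p[1],'slope',p[0],'end',T[0],X[0],'center tool x',T[0,0]-105)
L=(onz(c,[(290,218),(354,218)],.170)-o['position'])@R*1000;print('lips',L)
cs=cam('side');print(proj(cs,o['position']-[0,0,.010]))
# side brown top corner
E
```

```text
80 239 4.0
tool y at x=0 -0.23192713211852312 slope 0.014306293439789732 end [99.1483  1.3191 95.2539] [ 0.4151 -0.0922  0.12  ] center tool x -5.851669946411391
lips [[ 27.7973 -17.4432  45.2457]
 [ 27.8069  15.953   45.2466]]
[[222.3732 266.2891]]
```

{"api": "play_rows", "payload": {"series": [[[-1.5,0,3,0,0,0.6,1],[-3,0,10,0,0,0.6,1],[-3,0,18,0,0,0.6,1],[-3,0,26,0,0,0.6,1],[-3,0,34,0,0,0.6,1],[-3,0,42,0,0,0.6,1],[-3,0,50,0,0,0.6,1],[-3,0,58,0,0,0.6,1],[-3,0,64,0,0,0.6,1],[-3,0,69,0,0,0.6,1],[-3,0,72,0,0,0.6,1],[-3,0,72,0,0,0.6,1],[-3,0,72,0,0,0.6,1],[-3,0,72,0,0,0.6,1]]]}}

```text
time: 9.43
position: [0.4384, -0.1927, 0.1436]
ee_rot: [[-0.227, 0.974, 0.001], [0.974, 0.227, -0.001], [-0.001, 0.001, -1.0]]
contact_force: [0.5, 0.5, -0.1]
gripper_width: 0.0275
grasp_force: 30.0
```

```bash
python3 - <<'E'
from h import *
import pickle
o=sensors.get_obs();pickle.dump(o,open('w4.pkl','wb'))
w=optics.capture('wrist')[:,:,::-1];s=optics.capture('side')[:,:,::-1]
cv2.imwrite('pics/w4.png',w);cv2.imwrite('pics/s4.png',s)
cs=cam('side');g=proj(cs,o['position'])[0].astype(int);print(g,o['position'],o['gripper_width'],o['contact_force'])
x,y=g-[60,50]
cv2.imwrite('pics/c5.png',np.hstack([cv2.resize(s[y:y+120,x:x+120],(480,480),interpolation=2),cv2.resize(w[150:350,255:388],(319,480),interpolation=2)]))
E
```

```text
[225 296] [ 0.4384 -0.1927  0.1436] 0.027540552283871582 [ 0.54    0.4574 -0.0916]
```

View pics/c5.png

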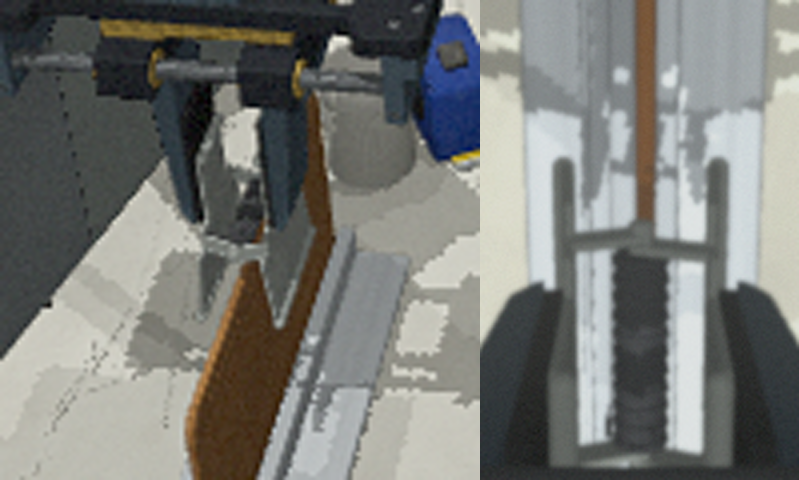

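The clip straddles the board's edge without touching, one jaw on each side. A quick numeric check of lip height, then settle and check loose objects.

```bash
python3 - <<'E'
from h import *
import pickle
o=pickle.load(open('w4.pkl','rb'));R=o['ee_rot'];cs=cam('side')
for d in (38,43,48): print(d,proj(cs,o['position']+R@np.array([-32,16.5,d+2])/1000))
x,y=np.array([225,296])-[60,50];print('seen lip',278/4+x,328/4+y)
c=cam('wrist',o);im=cv2.imread('pics/w4.png');h=cv2.cvtColor(im,cv2.COLOR_BGR2HSV)
m=cv2.inRange(h,(3,90,40),(20,255,230));m[235:]=0;m[:,:300]=0;m[:,350:]=0
v,u=np.nonzero(m);mid=np.array([(u[v==q].mean(),q) for q in np.unique(v) if (v==q).sum()>2])
T=(onz(c,mid,.12)-o['position'])@R*1000;print('board y0,slope',np.polyfit(T[:,0],T[:,1],1)[::-1],'x end',T[0])
uv=np.array([(562,160),(718,160)])-[480,0];uv=uv/2.4+[255,150]
print('lips',(onz(c,uv,.1)-o['position'])@R*1000)
a=cv2.imread('pics/s3.png');a0=cv2.imread('pics/side0.png');b=cv2.imread('pics/s4.png')
for n,(x0,x1,y0,y1) in dict(jar_tape=(262,292,250,288),stapler=(335,372,262,320)).items(): print(n,[float(cv2.absdiff(a0,k)[y0:y1,x0:x1].mean()) for k in(a,b)])
E
```

```text
38 [[233.4011 327.8411]]
43 [[233.7129 329.9582]]
48 [[234.0227 332.0615]]
seen lip 234.5 328.0
board y0,slope [-0.026  0.001] x end [103.2656   0.0398  23.5044]
lips [[ 28.8989 -17.7245  43.5424]
 [ 28.903   15.8973  43.5666]]
jar_tape [9.569298245614036, 19.30029239766082]
stapler [2.6349798073936004, 2.384591488039764]
```

{"api": "play_rows", "payload": {"series": [[[-0.5,1,2,0,0,0,1],[-0.5,1,2,0,0,0,1],[-0.5,1,2,0,0,0,1],[-0.5,1,2,0,0,0,1],[-0.5,1,2,0,0,0,1],[-0.5,1,2,0,0,0,1]]]}}

```text
time: 10.03
position: [0.4392, -0.1928, 0.1412]
ee_rot: [[-0.227, 0.974, 0.0], [0.974, 0.227, -0.0], [-0.0, 0.0, -1.0]]
contact_force: [0.6, -0.9, -1.4]
gripper_width: 0.0275
grasp_force: 30.0
```

```bash
python3 -c "
from rig import sensors,ticket
o=sensors.get_obs();print(o['position'],o['contact_force'],o['gripper_width'],o['grasp_force'])
import numpy as np
if np.linalg.norm(o['contact_force'])<4 and .026<o['gripper_width']<.0295: print(ticket.hand_in())"
```

```text
[ 0.43916663 -0.19278171  0.14124745] [ 0.57609273 -0.91054354 -1.38169364] 0.027529257341014947 29.993292257131543
the job is handed in; nothing more can be done
None
```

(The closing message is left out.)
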